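# Shut the open drawer to free the interlock, then open the yellow one

## Robot

A 6-joint arm with a two-finger parallel gripper is mounted at the origin on a cart in front of the work surface, level with it; the furniture and walls round the work are solid. World frame = base frame: x ahead of the robot, y to its left, z up, the work surface at z = 0. Lengths are in m, angles in rad, forces in N, time in s.
With the tool pointing down it reaches from about 0.35 to 0.975 m from the base axis. Payload 17.4 kg.
Tool frame: the origin (TCP) lies between the finger pads; the fingertips stand 19 mm ahead of it and the grasp point (between the pads) is the TCP; z points along the fingers, y is the line along which they close (so a half turn about z gives the same grasp; the last joint's range is limited). The gripper opens to 85 mm and grips with 20 to 120 N. Pads are 22 mm wide; open, the fingers measure 114 mm over their backs; the gripper's body (76 mm by 85 mm) begins 54 mm behind the grasp point. The pads swing forward as they close: fully open they stand 13 mm farther back than shut.
Start: joints at [-1.364, 0.116, 1.442, -0, 1.584, -0.038], TCP at [0.164, -0.655, 0.25] pointing down, gripper open.
Joint ranges: [-2.83, 2.83], [-0.83, 2.19], [0.07, 2.5], [-1.14, 4.28], [0.01, 3], [-2.97, 2.97]. Speed limits (rad/s): [1.89, 1.89, 2.22, 3.14, 3.14, 3.14].

## Interface

Orientations are given as a rotation vector (axis times angle).
In Python, from workcell import r gives the robot as it stands.
- The arm moves only by the shell command python3 -m jog 'ROWS'. ROWS is a JSON object of lists of equal length, an entry for each row: "hand": the opening, from 0 (shut) to 1 (fully open); "xyz": the shift along the tool's x, y, z in mm, a list of three; "yaw": the turn about the tool's z in rad. In form: {"hand": [hand, ...], "xyz": [[dx, dy, dz], ...], "yaw": [yaw, ...]}. A call has 1 to 10 rows; each row is the pose to reach, as a shift and turn from the pose commanded when the call began, along the tool's axes at that moment; what a row does not reach only later rows make up. A row lasts 1/12 s, in which the tool goes at most 41.7 mm and 7.16 degrees, less where a joint would pass 70% of its speed; a pose out of reach is approached as far as the arm can. A call with a gripper value outside its range is refused whole. The fingers move at their own pace and stop on an object; the grip force is fixed at half the most. Time passes only in rows, so rows that repeat a pose let the fingers close. It gives the time, the measured TCP pose, the force, the opening and the grip force at its end, in the units of the state.
- r.sense(): the state, without advancing time (a new reading comes with each control period).
- r.snapshot(name): name is "scene" or "top" or "wrist"; returns a dict with "img" (400x640x3 uint8, blue, green, red), "range_z" (400x640 float32, m along the optical axis (not along the pixel's ray), 0 where there is no reading), "camera_matrix" (3x3 intrinsics, pixels), "k1" (the pictures are not rectified: a ray, as slopes to the right and down, at radius r is drawn at 1 + k1 r^2 times it, then the intrinsics apply), "rvec" (rotation vector, rad) and "tvec" (3), from world to camera coordinates, as OpenCV has them. Camera axes: x right, y down, z forward; pixel columns grow to the right and rows downward; lengths in m; the calibration is good to about 2 mm. A picture is of the moment at which its call begins.
- r.hand_in(): hands the job in; it is judged then, once.
Trained networks look in the newest picture that a camera, given by its name, has taken for a name from the list of things; names that differ only in an ending like _2 or _b are one class to them, and where a whole thing is asked for, a point or a joint stands for the part that bears it (a point fixed in the world has none). Each returns a list of dicts, best first, with "p" (0 to 1); they miss things now and then, are a little off and sometimes report something else, mostly with a low value. They report only what shows in the picture. A call takes as long as a camera call.
- r.find_in(camera, name): "bbox" ([left, top, right, bottom] in pixels, round what is visible of it).
- r.regions_of(camera, name): "pixels" (400x640 bool, what is visible of it) and "bbox" ([left, top, right, bottom] in pixels, round what is visible of it).
- r.place_of(camera, name): "centre" ([column, row] in pixels: a listed point, or the origin of a listed thing).
The state is a dict: "clock": time; "joint_pos": joint angles; "qd": joint speeds; "tau": joint torques, N m; "eef_pos": TCP position; "eef_rot": TCP orientation; "force": force on the tool from outside, world axes, zero at the start; "moment": the same for the moment, N m; "gripper_width": finger opening in m; "finger_force": force on a finger pad.
Only numpy, scipy, OpenCV 4.12 (cv2) and the standard library are available. Lean on these libraries where they do the work, as an engineer would, in place of code of your own. Each camera call takes 0.05 s, during which the arm holds its last target. There are 200 camera calls.

## Task

The small parts chest on the bench lets only one drawer out at a time, and the blue one has been left standing open. Push the blue drawer fully home so that the interlock frees the others, then pull the yellow drawer out at least 6 cm so that its parts can be reached. Leave the red drawer shut.

Things in the scene. Friction and masses are not known exactly. Their poses are not given: they have to be found in the camera images.
- blue_drawer (a joint): slide of the blue-fronted drawer (the drawer that stands open at the start; it must be shut): 0 = fully shut, grows as it comes out to 0.09 m at its stop; runs stiffly (about 1.5 N) and stays where it is left. While any drawer is out by more than about 15 mm, the interlock holds the other two shut (they give only about 3 mm when pulled).
- blue_tab (a point): centre of the pull tab on the blue front, painted the same blue: an upright flat blade 12 mm thick (along its y), 28 mm high, standing 45 mm straight out from the front; the centre lies 22.5 mm out from the front face and 72 mm above the bench. It moves with its drawer. Axes: x points into the chest (the drawer shuts along +x and opens along -x), y along the row of drawers to the left, z up. 
- yellow_drawer (a joint): slide of the yellow-fronted drawer (the drawer wanted open; shut at the start): 0 = fully shut, grows as it comes out to 0.09 m at its stop; runs stiffly (about 1.5 N) and stays where it is left. While any drawer is out by more than about 15 mm, the interlock holds the other two shut (they give only about 3 mm when pulled).
- yellow_tab (a point): centre of the pull tab on the yellow front, painted the same yellow: an upright flat blade 12 mm thick (along its y), 28 mm high, standing 45 mm straight out from the front; the centre lies 22.5 mm out from the front face and 72 mm above the bench. It moves with its drawer. Axes: x points into the chest (the drawer shuts along +x and opens along -x), y along the row of drawers to the left, z up. 
- red_drawer (a joint): slide of the red-fronted drawer (the third drawer; shut at the start and stays shut): 0 = fully shut, grows as it comes out to 0.09 m at its stop; runs stiffly (about 1.5 N) and stays where it is left. While any drawer is out by more than about 15 mm, the interlock holds the other two shut (they give only about 3 mm when pulled).
- red_tab (a point): centre of the pull tab on the red front, painted the same red: an upright flat blade 12 mm thick (along its y), 28 mm high, standing 45 mm straight out from the front; the centre lies 22.5 mm out from the front face and 72 mm above the bench. It moves with its drawer. Axes: x points into the chest (the drawer shuts along +x and opens along -x), y along the row of drawers to the left, z up. 
- chest: low dark steel chest fixed to the bench, 140 (x, front to back) x 244 (y) x 100 mm high, with three drawers side by side, 76 mm apart (front panels 72 mm wide, 76 mm high, bottom edge 13 mm above the bench; blue, yellow and red in any order). Origin at the centre of its underside; x points from its front to its back (drawers open to -x), z up. Its top is 14 mm above the tops of the pull tabs; shut fronts lie flush with its front.

How it is judged:
On the way, in this order (a step that is already met when the one before it is completed fails the run):
1. the blue drawer is fully shut (within 10 mm) while the yellow one is still shut (value of joint each of blue_drawer, yellow_drawer below 0.01 m), for 0.2 s.
2. the yellow drawer is pulled out by more than 55 mm (value of joint yellow_drawer above 0.055 m), for 0.2 s.
At the end, for the whole second after the job is handed in: The yellow drawer stands out by more than 55 mm, the blue and the red drawers are shut (each within 10 mm), and all three are at rest (value of joint yellow_drawer above 0.055 m and value of joint each of blue_drawer, red_drawer below 0.01 m and velocity of joint blue_drawer between -0.01 and 0.01 m/s and velocity of joint yellow_drawer between -0.01 and 0.01 m/s and velocity of joint red_drawer between -0.01 and 0.01 m/s); the robot touches nothing.
It also fails if it takes over 35 s, if anything falls off the work surface, if the arm or the gripper's body presses on something with over 40 N, if the wrist force passes 120 N, or if a joint passes its speed limit or range.

## Working session

There is one attempt and no reset: what is moved stays moved. The work goes in short steps, Python scripts to look and compute and a shell command to move; the robot and the scene stay as the last step left them, time stands still between calls to the robot, and variables do not carry over. Pictures are saved under pics/ and viewed, at most 10 in all, crops included, and the job is handed in when it is done.

```bash
mkdir -p pics
cat > h.py <<'E'
import numpy as np, cv2
from workcell import r
from scipy.spatial.transform import Rotation as R
def world(s,px,z=None):
    """pixels Nx2 with depths z -> world"""
    px=np.atleast_2d(px).astype(float);K=s["camera_matrix"]
    d=(px-[K[0,2],K[1,2]])/[K[0,0],K[1,1]]
    u=d.copy()
    for _ in range(20): u=d/(1+s["k1"]*(u**2).sum(1,keepdims=True))
    c=np.c_[u,np.ones(len(u))]*np.reshape(z,(-1,1))
    M=cv2.Rodrigues(np.array(s["rvec"],float))[0]
    return (c-np.ravel(s["tvec"]))@M
def ray_z(s,px,h):
    a=world(s,px,[0.0])[0];b=world(s,px,[1.0])[0]
    return a+(b-a)*(h-a[2])/(b[2]-a[2])
def tool():
    st=r.sense();return np.array(st["eef_pos"]),R.from_rotvec(st["eef_rot"]).as_matrix(),st
E
python3 - <<'E'
from h import *
ims=[]
for cam in("top","scene"):
    s=r.snapshot(cam);ims.append(s["img"])
    for c in("blue","yellow","red"):
        for o in r.place_of(cam,c+"_tab")[:2]: print(cam,c,"pt",o["p"],np.round(o["centre"]),ray_z(s,o["centre"],.072).round(4))
        for o in r.regions_of(cam,c+"_tab")[:2]:
            m=o["pixels"]&(s["range_z"]>0);v,u=np.nonzero(m)
            if len(v): 
                w=world(s,np.c_[u,v],s["range_z"][m]);print("  reg",o["p"],o["bbox"],len(v),np.median(w,0).round(4),np.percentile(w,[5,95],axis=0).round(3).tolist())
    for o in r.place_of(cam,"chest")[:1]: print(cam,"chest",o["p"],ray_z(s,o["centre"],0).round(4))
cv2.imwrite("pics/a.png",ims[0]);cv2.imwrite("pics/b.png",ims[1])
p,M,st=tool();print(p,M.round(3),st["clock"])
E
```

```text
top blue pt 0.64 [311. 248.] [ 0.4192 -0.2579  0.072 ]
  reg 0.83 [298.7, 197.9, 348.1, 267.0] 1666 [ 0.4586 -0.2779  0.0204] [[0.413, -0.313, 0.014], [0.495, -0.246, 0.089]]
top yellow pt 0.8 [366. 242.] [ 0.4285 -0.3508  0.072 ]
top yellow pt 0.35 [348. 182.] [ 0.5317 -0.3219  0.072 ]
  reg 0.87 [351.3, 218.6, 390.2, 254.3] 394 [ 0.4385 -0.3506  0.0847] [[0.414, -0.383, 0.005], [0.465, -0.334, 0.091]]
top red pt 0.82 [290. 192.] [ 0.5156 -0.2228  0.072 ]
  reg 0.91 [281.2, 175.4, 315.6, 210.1] 344 [ 0.5142 -0.2232  0.085 ] [[0.491, -0.256, 0.028], [0.539, -0.208, 0.09]]
top chest 0.58 [ 0.5439 -0.3276  0.    ]
scene blue pt 0.56 [378. 230.] [ 0.4122 -0.2533  0.072 ]
  reg 0.88 [335.2, 191.6, 386.2, 245.6] 2304 [ 0.4549 -0.2675  0.0548] [[0.407, -0.344, 0.017], [0.522, -0.24, 0.088]]
scene yellow pt 0.86 [394. 192.] [ 0.431  -0.3559  0.072 ]
  reg 0.92 [370.2, 172.4, 405.0, 204.6] 831 [ 0.4441 -0.352   0.0727] [[0.413, -0.389, 0.029], [0.465, -0.337, 0.089]]
scene red pt 0.78 [323. 225.] [ 0.5006 -0.2138  0.072 ]
  reg 0.97 [299.6, 201.3, 336.0, 239.7] 1055 [ 0.5255 -0.2211  0.0687] [[0.49, -0.26, 0.022], [0.544, -0.206, 0.088]]
scene chest 0.56 [ 0.5507 -0.3353  0.    ]
[ 0.16361376 -0.65488464  0.25031327] [[ 0.97   0.242  0.   ]
 [ 0.242 -0.97  -0.   ]
 [ 0.     0.    -1.   ]] 0.8
```

View pics/a.png

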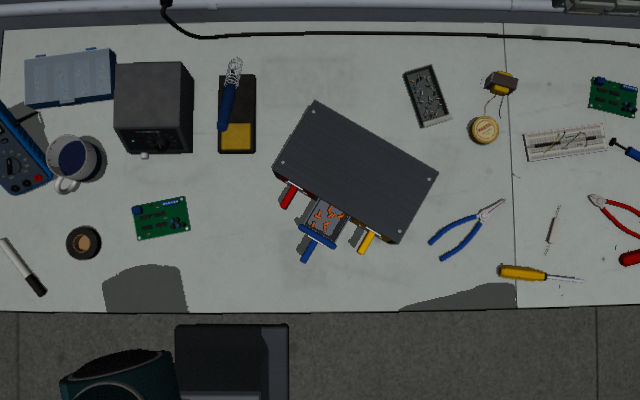

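View pics/b.png

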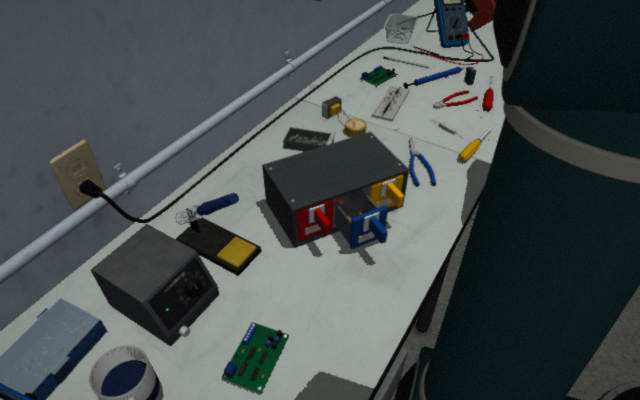

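The top picture shows the chest turned about 34° clockwise. Red (290,192) is on the left, blue (311,248) stands open in the middle, and yellow (366,242) is on the right. I'll refine the chest pose from its top plate.

Run:
```python
from h import *
s=r.snapshot("top")
v,u=np.mgrid[90:265,260:450].reshape(2,-1)
w=world(s,np.c_[u,v],s["range_z"][v,u]); k=abs(w[:,2]-.1)<.004
m=np.zeros((400,640),np.uint8);m[v[k],u[k]]=1
m=cv2.morphologyEx(m,cv2.MORPH_OPEN,np.ones((5,5)));k=m[v,u]>0
rc=cv2.minAreaRect(w[k,:2].astype(np.float32));print(rc,w[k,2].mean())
b=cv2.boxPoints(rc)
red,yel=[np.array(ray_z(s,r.place_of("top",c+"_tab")[0]["centre"],.072)[:2]) for c in("red","yellow")]
e=max([b[1]-b[0],b[2]-b[1]],key=np.linalg.norm);y=e/np.linalg.norm(e);y*=np.sign(y@(red-yel));x=np.array([y[1],-y[0]])
C=np.array(rc[0]);print("yaw",np.arctan2(x[1],x[0]),"x",x)
for n,i in(("red",76),("blue0",0),("yel",-76)): print(n,"shut tab",(C-x*(.07+.0225)+y*i/1000).round(4))
bl=ray_z(s,r.place_of("top","blue_tab")[0]["centre"],.072)[:2]
print("net in chest frame",[((q-C)@x,(q-C)@y) for q in(red,bl,yel)])
# tab tops by depth + colour
hsv=cv2.cvtColor(s["img"],cv2.COLOR_BGR2HSV)[v,u].astype(int)
l=np.c_[(w[:,:2]-C)@x,(w[:,:2]-C)@y]
for n,h0 in(("blue",110),("yel",22),("red",0)):
    q=(abs((hsv[:,0]-h0+90)%180-90)<12)&(hsv[:,1]>120)&(abs(w[:,2]-.086)<.007)
    print(n,q.sum(),np.percentile(l[q],[3,50,97],axis=0).round(4).tolist())
p,M,st=tool()
print("turn",np.arctan2(M[:2,0]@y*-1*-1*-1, M[:2,0]@x)*-1 )
```

```text
((0.5476782917976379, -0.3335188329219818), (0.2451411485671997, 0.14107955992221832), 58.83892059326172) 0.10021628892896947
yaw -0.5438634 x [ 0.855716  -0.5174458]
red shut tab [ 0.5079 -0.2206]
blue0 shut tab [ 0.4685 -0.2857]
yel shut tab [ 0.4292 -0.3507]
net in chest frame [(np.float64(-0.08972720020544173), np.float64(0.07378475368890054)), (np.float64(-0.1544149053299329), np.float64(0.0027007603032067214)), (np.float64(-0.09363786753748482), np.float64(-0.07580246782877265))]
blue 401 [[-0.1726, -0.0309], [-0.13, 0.0003], [-0.1225, 0.0317]]
yel 198 [[-0.1137, -0.0955], [-0.0923, -0.0754], [-0.0698, -0.0546]]
red 201 [[-0.1134, 0.057], [-0.0918, 0.0756], [-0.0701, 0.0964]]
turn 0.7886905804473467
```

```bash
python3 -m jog '{"hand":[1,1,1,1,1,1,1,1,1,1],"xyz":[[34,-33,0],[68,-65,0],[103,-98,0],[137,-130,0],[171,-163,0],[205,-196,0],[240,-228,0],[274,-261,0],[300,-285,0],[315,-300,0]],"yaw":[0.08,0.16,0.24,0.32,0.4,0.48,0.56,0.64,0.72,0.789]}'
cat > g.py <<'E'
from h import *
import sys
# chest-frame position of tool, and shift to given chest-frame goal
C=np.array([0.5477,-0.3335]);a=-0.5439;X=np.array([np.cos(a),np.sin(a)]);Y=np.array([-X[1],X[0]])
p,M,st=tool();l=np.array([(p[:2]-C)@X,(p[:2]-C)@Y,p[2]])
print("t",st["clock"],"chest mm",(l*1e3).round(1),"yaw err",np.arctan2(M[1,0],M[0,0])-a,"F",np.round(st["force"],1),"w",st["gripper_width"],st["finger_force"])
if len(sys.argv)>1:
    g=np.array([float(t) for t in sys.argv[1:4]])/1e3
    d=np.r_[C+X*g[0]+Y*g[1],g[2]]-p;print("shift tool mm",(M.T@d*1e3).round(1))
E
python3 g.py -152 0 74
```

```text
clock: 1.83
eef_pos: [0.3873, -0.3011, 0.2506]
eef_rot: [3.024, -0.851, 0.001]
force: [1.7, -0.7, 1.3]
gripper_width: 0.085
finger_force: 0.0
t 1.8333 chest mm [-154.   -55.3  250.6] yaw err -0.004720214958010338 F [ 1.7 -0.7  1.3] w 0.08498565046946673 0.0
shift tool mm [  1.6 -55.3 176.6]
```

```bash
python3 -m jog '{"hand":[1,1,1,1,1,1],"xyz":[[0.5,-19,20],[1,-38.5,40],[1,-38.5,60],[1,-38.5,80],[1,-38.5,80],[1,-38.5,80]],"yaw":[0,0,0,0,0,0]}'; python3 g.py -152 0 74
```

```text
clock: 2.33
eef_pos: [0.4073, -0.2704, 0.1702]
eef_rot: [-3.026, 0.844, 0.002]
force: [-0.0, -0.2, 0.9]
gripper_width: 0.0851
finger_force: 0.0
t 2.3333 chest mm [-152.8  -18.7  170.2] yaw err -0.00028745924219364394 F [-0.  -0.2  0.9] w 0.08508183847054236 0.0
shift tool mm [  0.9 -18.7  96.2]
```

Run:
```python
from h import *
s=r.snapshot("wrist");i=s["img"];cv2.imwrite("pics/w1.png",i)
```

```text
(no output)
```

View pics/w1.png

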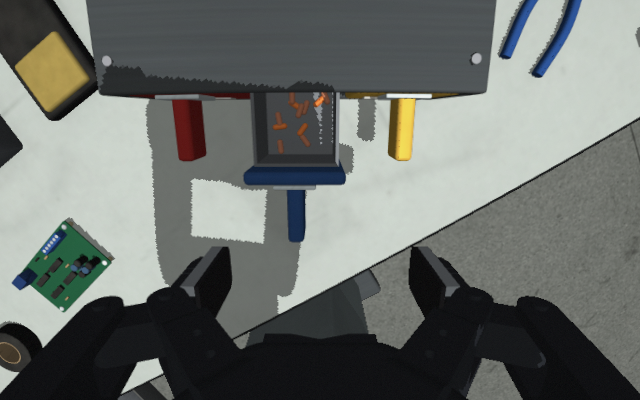

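The wrist view shows the blue tab at column 296 and the finger midpoint near 320. That is about 18 mm to the left, which matches the computed shift. Next I centre over the tab, descend, and grasp it.

```bash
python3 -m jog '{"hand":[1,1,1,1,1,1,1,1],"xyz":[[1,-9,10],[1,-18.5,20],[1,-18.5,40],[1,-18.5,60],[1,-18.5,80],[1,-18.5,94],[1,-18.5,96],[1,-18.5,96]],"yaw":[0,0,0,0,0,0,0,0]}'; python3 g.py -152 0 74; python3 -m jog '{"hand":[0,0,0,0,0,0,0,0],"xyz":[[0,0,0],[0,0,0],[0,0,0],[0,0,0],[0,0,0],[0,0,0],[0,0,0],[0,0,0]],"yaw":[0,0,0,0,0,0,0,0]}'; python3 g.py -92 0 74
```

```text
clock: 3.05
eef_pos: [0.418, -0.2546, 0.0736]
eef_rot: [-3.025, 0.844, 0.002]
force: [0.5, 0.4, 0.4]
gripper_width: 0.0854
finger_force: 0.0
t 3.05 chest mm [-151.8    0.3   73.6] yaw err -0.00013639950974575488 F [0.5 0.4 0.4] w 0.08535865177694034 0.0
shift tool mm [-0.2  0.3 -0.4]
clock: 3.72
eef_pos: [0.4179, -0.2557, 0.0747]
eef_rot: [3.025, -0.844, 0.0]
force: [-3.9, -2.9, 5.1]
gripper_width: 0.0111
finger_force: 59.1
t 3.7167 chest mm [-151.3   -0.6   74.7] yaw err -0.0004176958145900578 F [-3.9 -2.9  5.1] w 0.011063796567960778 59.13308143615723
shift tool mm [59.3 -0.6  0.7]
```

```bash
python3 -m jog '{"hand":[0,0,0,0,0,0,0,0],"xyz":[[6,0,0],[14,0,0],[22,0,0],[30,0,0],[38,0,0],[46,0,0],[51,0,0],[54,0,0]],"yaw":[0,0,0,0,0,0,0,0]}'; python3 g.py;  python3 -m jog '{"hand":[0,0,0,0],"xyz":[[1,0,0],[2,0,0],[3,0,0],[4,0,0]],"yaw":[0,0,0,0]}'; python3 g.py
```

```text
clock: 4.38
eef_pos: [0.4646, -0.2839, 0.0747]
eef_rot: [3.025, -0.844, 0.0]
force: [-3.8, -2.3, 7.3]
gripper_width: 0.0112
finger_force: 59.3
t 4.3833 chest mm [-96.8  -0.5  74.7] yaw err -0.0004485315565985193 F [-3.8 -2.3  7.3] w 0.011223212113872534 59.32038366794586
clock: 4.72
eef_pos: [0.4677, -0.2857, 0.0748]
eef_rot: [3.025, -0.844, 0.001]
force: [-3.8, -2.9, 5.4]
gripper_width: 0.0111
finger_force: 59.3
t 4.7167 chest mm [-93.2  -0.5  74.8] yaw err -0.0004686302235443751 F [-3.8 -2.9  5.4] w 0.011053580055874113 59.28356230258942
```

Still no stop felt, so I keep creeping until contact.

```bash
python3 -m jog '{"hand":[0,0,0,0],"xyz":[[1,0,0],[2,0,0],[3,0,0],[3,0,0]],"yaw":[0,0,0,0]}'; python3 g.py
```

```text
clock: 5.05
eef_pos: [0.4703, -0.2873, 0.0747]
eef_rot: [3.025, -0.844, 0.001]
force: [-2.1, -4.5, 5.4]
gripper_width: 0.0109
finger_force: 59.3
t 5.05 chest mm [-90.1  -0.5  74.7] yaw err -0.0004582416118555921 F [-2.1 -4.5  5.4] w 0.010856982781695139 59.25465524196625
```

```bash
python3 -m jog '{"hand":[0,0,0],"xyz":[[1,0,0],[2,0,0],[2,0,0]],"yaw":[0,0,0]}'; python3 g.py
```

```text
clock: 5.3
eef_pos: [0.4707, -0.2875, 0.0747]
eef_rot: [-3.025, 0.844, 0.005]
force: [-18.4, 5.0, 18.1]
gripper_width: 0.0112
finger_force: 61.0
t 5.3 chest mm [-89.6  -0.5  74.7] yaw err -0.000400181180906678 F [-18.4   5.   18.1] w 0.011237989969043264 61.026687026023865
```

The stop is reached at −89.6, so the blue drawer is home. I release, rise, and look.

```bash
python3 -m jog '{"hand":[1,1,1,1,1,1,1,1,1,1],"xyz":[[-1,0,0],[-1,0,0],[-1,0,0],[-1,0,0],[-1,0,-5],[-1,0,-20],[-1,0,-40],[-1,0,-60],[-1,0,-75],[-1,0,-75]],"yaw":[0,0,0,0,0,0,0,0,0,0]}'; python3 g.py -92 -76 74
python3 - <<'E'
from h import *
s=r.snapshot("wrist");cv2.imwrite("pics/w2.png",s["img"])
E
```

```text
clock: 6.13
eef_pos: [0.472, -0.288, 0.1531]
eef_rot: [3.025, -0.844, 0.007]
force: [0.2, 0.4, 0.8]
gripper_width: 0.0853
finger_force: 0.0
t 6.1333 chest mm [-88.3  -0.2 153.1] yaw err -0.0002611642924664759 F [0.2 0.4 0.8] w 0.08534038093834338 0.0
shift tool mm [-4.  75.8 79.1]
```

View pics/w2.png

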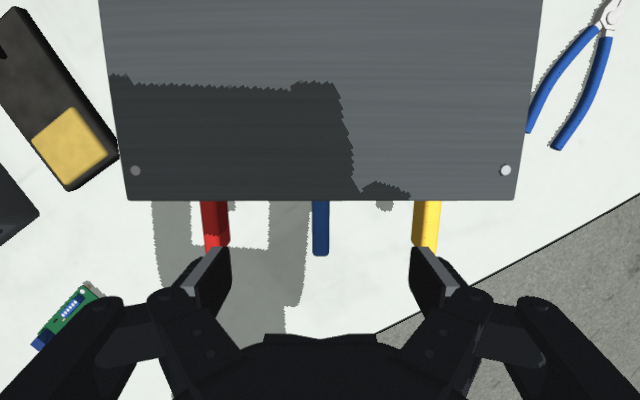

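Blue (320,228) now lines up with red (215,225) and yellow (427,225), all flush. Next I move over the yellow tab and grasp it.

```bash
python3 -m jog '{"hand":[1,1,1,1,1,1],"xyz":[[-1,20,0],[-3,42,0],[-5,62,0],[-5,75.8,0],[-5,75.8,10],[-5,75.8,10]],"yaw":[0,0,0,0,0,0]}'; python3 g.py -93 -76 74
```

```text
clock: 6.68
eef_pos: [0.4268, -0.3494, 0.1369]
eef_rot: [-3.024, 0.846, 0.003]
force: [-0.4, 0.1, -0.5]
gripper_width: 0.0857
finger_force: 0.0
t 6.6833 chest mm [-95.2 -76.2 136.9] yaw err -0.0016974422927182875 F [-0.4  0.1 -0.5] w 0.08566377499148475 0.0
shift tool mm [ 2.3 -0.1 62.9]
```

```bash
python3 -m jog '{"hand":[1,1,1,1,1],"xyz":[[1,0,18],[2,0,38],[2,0,56],[2,0,63],[2,0,63]],"yaw":[0,0,0,0,0]}'; python3 -m jog '{"hand":[0,0,0,0,0,0,0,0],"xyz":[[0,0,0],[0,0,0],[0,0,0],[0,0,0],[0,0,0],[0,0,0],[0,0,0],[0,0,0]],"yaw":[0,0,0,0,0,0,0,0]}'; python3 g.py
```

```text
clock: 7.1
eef_pos: [0.4289, -0.3494, 0.0742]
eef_rot: [-3.025, 0.843, 0.005]
force: [-0.9, 0.1, -0.3]
gripper_width: 0.0853
finger_force: 0.0
clock: 7.77
eef_pos: [0.429, -0.3512, 0.0768]
eef_rot: [3.025, -0.844, 0.0]
force: [-4.1, -3.4, 5.4]
gripper_width: 0.0109
finger_force: 60.0
t 7.7667 chest mm [-92.4 -76.5  76.8] yaw err -0.0004530510036672153 F [-4.1 -3.4  5.4] w 0.010917479040263104 60.04853010177612
```

Gripped. Pull 72 mm.

```bash
python3 -m jog '{"hand":[0,0,0,0,0,0,0,0,0,0],"xyz":[[-4,0,0],[-10,0,0],[-18,0,0],[-26,0,0],[-34,0,0],[-44,0,0],[-54,0,0],[-64,0,0],[-70,0,0],[-73,0,0]],"yaw":[0,0,0,0,0,0,0,0,0,0]}'; python3 -m jog '{"hand":[0,0,0],"xyz":[[0,0,0],[0,0,0],[0,0,0]],"yaw":[0,0,0]}'; python3 g.py
```

```text
clock: 8.6
eef_pos: [0.3662, -0.3132, 0.0769]
eef_rot: [3.024, -0.844, 0.002]
force: [-1.4, -6.6, 1.4]
gripper_width: 0.0105
finger_force: 59.7
clock: 8.85
eef_pos: [0.3665, -0.3134, 0.0769]
eef_rot: [3.025, -0.844, 0.001]
force: [-4.2, -4.2, 4.3]
gripper_width: 0.011
finger_force: 60.0
t 8.85 chest mm [-165.5  -76.5   76.9] yaw err -0.000448315190857862 F [-4.2 -4.2  4.3] w 0.011011679804605889 59.98179316520691
```

```bash
python3 -m jog '{"hand":[1,1,1,1,1,1,1,1,1,1],"xyz":[[0,0,0],[0,0,0],[0,0,0],[0,0,0],[0,0,0],[0,0,-15],[0,0,-35],[0,0,-60],[0,0,-85],[0,0,-100]],"yaw":[0,0,0,0,0,0,0,0,0,0]}';python3 -m jog '{"hand":[1,1,1],"xyz":[[0,0,0],[0,0,0],[0,0,0]],"yaw":[0,0,0]}'; python3 g.py
python3 - <<'E'
from h import *
s=r.snapshot("wrist");cv2.imwrite("pics/w3.png",s["img"])
E
```

```text
clock: 9.68
eef_pos: [0.3671, -0.3131, 0.179]
eef_rot: [3.025, -0.844, 0.003]
force: [0.3, -0.4, 0.6]
gripper_width: 0.0851
finger_force: 0.0
clock: 9.93
eef_pos: [0.3665, -0.3126, 0.1752]
eef_rot: [-3.025, 0.844, 0.001]
force: [0.2, 0.0, -1.4]
gripper_width: 0.0853
finger_force: 0.0
t 9.9333 chest mm [-165.8  -75.9  175.2] yaw err -0.00021292943398476538 F [ 0.2  0.  -1.4] w 0.08534728023338069 0.0
```

View pics/w3.png

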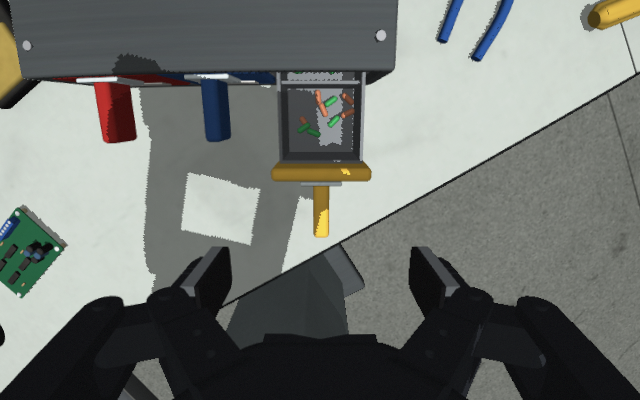

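The yellow drawer (321,175) is out about 73 mm. Blue (215,110) and red (115,110) are shut, and the gripper is clear of everything.

```bash
python3 -c "from workcell import r; print(r.hand_in())"
```

```text
the job is handed in; nothing more can be done
None
```

The blue drawer is pushed fully home, the yellow drawer stands about 73 mm out and the red one stayed shut; the job is handed in at about 10 s, but no verdict came back.

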